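# Load a harmonica comb into the airtightness test nest

## Robot

A 6-joint arm with a two-finger parallel gripper is mounted at the origin on the work surface. World frame = base frame: x ahead of the robot, y to its left, z up, the work surface at z = 0. Lengths are in m, angles in rad, forces in N, time in s.
With the tool pointing down it reaches from about 0.375 to 0.925 m from the base axis. Payload 5.7 kg.
Tool frame: the origin (TCP) lies at the very end of the fingers, on their centre line; the grasp point (between the pads) lies 19 mm behind it; z points along the fingers, y is the line along which they close (so a half turn about z gives the same grasp; the last joint's range is limited). The gripper opens to 88 mm and grips with 3 to 60 N. Pads are 20 mm wide; open, the fingers measure 115 mm over their backs; the gripper's body (75 mm by 178 mm) begins 61 mm behind the grasp point.
Start: joints at [1.059, 0.359, 1.51, -0, 1.272, -0.115], TCP at [0.232, 0.553, 0.223] pointing down, gripper open.
Joint ranges: [-2.97, 2.97], [-1.01, 2.36], [0.21, 2.38], [-0.96, 4.11], [0.2, 2.71], [-2.98, 2.98]. Speed limits (rad/s): [2.39, 2.39, 3.14, 3.14, 3.14, 3.14].

## Interface

Orientations are given as a rotation vector (axis times angle).
In Python, from cell import read_state, capture, camera_model, robot, spot_in, regions_of gives the robot as it stands.
- The arm moves only by the tool step_arm, never from a script. Its argument "deltas" is a list of rows, each a list of 7 numbers: the turn, a rotation vector about the tool's x, y, z in rad, then the shift along the tool's x, y, z in cm, then the opening, from 0 (shut) to 1 (fully open). In form: [[wx, wy, wz, x, y, z, hand], ...]. A call has 1 to 12 rows; each row shifts and turns the commanded pose from where the row before left it, along the tool's axes as they then stand; what a row does not reach is not made up. A row lasts 1/12 s, in which the tool goes at most 41.7 mm and 7.16 degrees, less where a joint would pass 70% of its speed; a pose out of reach is approached as far as the arm can. A call is refused whole if a number of a shift passes 4.17 or a number of a turn 0.125, either way. A call with a gripper value outside its range is refused whole. The fingers move at their own pace and stop on an object; the grip force is fixed at half the most. Time passes only in rows, so rows that do not move let the fingers close. It gives the time, the measured TCP pose, the force, the opening and the grip force at its end, in the units of the state.
- read_state(): the state, without advancing time (a new reading comes with each control period).
- capture(name): name is "scene" or "top" or "wrist"; returns the picture (420x560x3 uint8, red, green, blue); there is no depth.
- camera_model(name): a dict with "intrinsics" (3x3 intrinsics, pixels), "k1" (the pictures are not rectified: a ray, as slopes to the right and down, at radius r is drawn at 1 + k1 r^2 times it, then the intrinsics apply), "xyz" and "attitude" of the camera in the world. Camera axes: x right, y down, z forward; pixel columns grow to the right and rows downward; lengths in m; the calibration is good to about 2 mm. A picture is of the moment at which its call begins: read the wrist's pose just before it. camera_model takes no time and is no camera call; for the wrist camera it gives the pose at the moment of the call.
- robot.sign_off(): hands the job in; it is judged then, once.
Trained networks look in the newest picture that a camera, given by its name, has taken for a name from the list of things; names that differ only in an ending like _2 or _b are one class to them, and where a whole thing is asked for, a point or a joint stands for the part that bears it (a point fixed in the world has none). Each returns a list of dicts, best first, with "score" (0 to 1); they miss things now and then, are a little off and sometimes report something else, mostly with a low value. They report only what shows in the picture. A call takes as long as a camera call. They do not tell look-alikes from the thing itself.
- spot_in(name, camera): "box" ([centre column, centre row, width, height] in pixels, round what is visible of it).
- regions_of(name, camera): "region" (420x560 bool, what is visible of it) and "box" ([centre column, centre row, width, height] in pixels, round what is visible of it).
The state is a dict: "t": time; "joint_positions": joint angles; "qvel": joint speeds; "effort": joint torques, N m; "eef_pos": TCP position; "orientation": TCP orientation; "force": force on the tool from outside, world axes, zero at the start; "ft_torque": the same for the moment, N m; "width": opening from 0.0 (shut) to 1.0 (fully open); "grasp_force": force on a finger pad.
Only numpy, scipy, OpenCV 4.12 (cv2) and the standard library are available. Lean on these libraries where they do the work, as an engineer would, in place of code of your own. Each camera call takes 0.05 s, during which the arm holds its last target. There are 200 camera calls.

## Task

Get the comb ready for its airtightness test: first lift the chrome cover plate off the nest's guide rails and lay it flat in the wooden tray, then lay the comb lengthwise between the rails, brass plates above and below as it lies now, and slide it in under the slatted hood until it is right home against the back stop. Then swing the brass latch fully shut across the mouth behind it. Leave the other things on the bench where they are.

Things in the scene. Friction and masses are not known exactly. Their poses are not given: they have to be found in the camera images.
- nest: Fixed aluminium test nest. Origin: table level, under the middle of the hood's mouth; its x runs level into the hood (roughly towards the robot), z up. Its flat bed, top 12 mm above the table, runs from x = -160 to +155 mm, 100 mm wide before the mouth, 150 mm wide under the hood.
- mouth (a point): Middle of the hood's front edge, on the roof's underside. The hood covers nest x = 0 to 155 mm: side walls 10 mm thick, 130 mm apart, and a roof of slats with 13 to 16 mm gaps, underside 75 mm and top 81 mm above the table; both ends are open. A comb that is home has its rear end 16 mm inside this edge.
- channel (a point): On the bed, midway between the rails where the straight channel begins, at nest x = -40 mm. Two dark steel guide rails, 8 mm high and 6 mm thick, stand on the bed: from here to the back stop they run straight, 45 mm apart; away from the hood they flare to 72 mm apart at nest x = -150 mm.
- stop (a point): The middle of the face of the nest's back stop (a 70 mm wide, 18 mm high dark steel block across the channel under the hood), at nest x = 126 mm, 22 mm above the table. The comb's leading end must touch this face.
- latch (a joint): Angle of the brass latch about its upright pin: 0 = shut, straight across the mouth (pointing to the nest's -y); growing as it swings out, away from the hood, and round (pi/2 = pointing to the nest's -x, about pi = pointing to +y); it stops at 0 and at 3.0. Light friction holds it where it is left.
- latch_pin (a point): Axis of the latch's upright pin, at nest x = -30, y = +60 mm, 26 mm above the table. The latch bar, 10 x 10 mm in section, reaches 88 mm from it, its underside 26 mm above the table.
- latch_knob (a point): The latch's upright round brass grip, 16 mm in diameter, 75 mm from the pin, standing from 36 to 66 mm above the table; this point is on its axis, 52 mm above the table.
- comb: Loose black acrylic harmonica comb with a brass reed plate on top and underneath, a bar 110 mm long (its x), 40 mm wide (y), 26 mm high (z), 160 g; origin at the centre of its underside. It starts on the cork pad. Either end may lead.
- cover: Loose chrome cover plate, a shallow shell open underneath, 115 mm long (its x), 36 mm wide (y), 16 mm high (z), 70 g; origin at the centre of its underside. It starts lying across the nest's guide rails in front of the hood, its underside 20 mm above the table.
- tray: Fixed shallow dark wooden tray, 160 (x) x 130 (y) x 14 mm high, walls and floor 5 mm thick; origin at the centre of its underside. It stands left or right of the nest.
- pad: Fixed cork pad, 160 x 130 x 6 mm, on the other side of the nest; the comb starts on it. Origin at the centre of its underside.
- reed_plate: Loose bystander: flat brass reed plate with slots, 118 x 42 x 5 mm; origin at the centre of its underside.
- pick: Loose bystander: steel reed pick with a walnut handle, 160 mm long (x), 14 mm wide, 12 mm high, lying beside the nest; origin at table level near mid length.
- jar: Loose bystander: glass jar, 54 mm in diameter, 60 mm high; origin under its centre.
- brush: Loose bystander: brush, 160 mm long, lying along its x.
- screwdriver: Loose bystander: screwdriver, 160 mm long, lying along its x.
- mug: Loose bystander: white mug, 76 mm in diameter, 90 mm high; origin under its centre.
Mind the look-alikes: they are no part of the job. Leave any turquoise look-alike of the comb alone.

How it is judged:
On the way, in this order (a step that is already met when the one before it is completed fails the run):
1. the cover plate lies flat in the tray, let go (x of cover in the frame of tray between -0.06 and 0.06 m and y of cover in the frame of tray between -0.05 and 0.05 m and z of cover in the frame of tray below 0.012 m and angle between cover's own z axis and vertical below 0.12 rad and contact force between the fingers and cover below 0.05 N), for 0.2 s.
2. the comb lies between the rails under the hood, against the back stop (x of comb in the frame of nest between 0.066 and 0.08 m and y of comb in the frame of nest between -0.007 and 0.007 m and z of comb in the frame of nest below 0.018 m and angle between comb's own z axis and vertical below 0.08 rad and angle between the x axis of comb and the x axis of nest, either way round below 0.1 rad), for 0.2 s.
3. the latch is shut across the mouth, with the comb still home (all of step 2 and value of joint latch below 0.12 rad), for 0.2 s.
At the end, for the whole second after the job is handed in: The cover plate rests flat in the tray (within 0.12 rad of level); the comb lies level and straight between the rails with its leading end within 5 mm of the back stop; the latch is within 0.12 rad of shut; all is at rest (all of step 3 and x of cover in the frame of tray between -0.06 and 0.06 m and y of cover in the frame of tray between -0.05 and 0.05 m and z of cover in the frame of tray below 0.012 m and angle between cover's own z axis and vertical below 0.12 rad and linear speed of each of comb, cover below 0.02 m/s); the robot touches nothing.
It fails at once if a bystander (reed plate, pick, jar, brush, screwdriver or mug) is moved more than 30 mm (distance of any of reed_plate, pick, jar, brush, screwdriver, mug from where it was at the start of the episode above 0.03 m).
It also fails if it takes over 72 s, if anything falls off the work surface, if the arm or the gripper's body presses on something with over 40 N, if the wrist force passes 120 N, or if a joint passes its speed limit or range.

## Working session

There is one attempt and no reset: what is moved stays moved. The work goes in short steps, Python scripts to look and compute and a tool call to move; the robot and the scene stay as the last step left them, time stands still between calls to the robot, and variables do not carry over. Pictures are saved under pics/ and viewed, at most 10 in all, crops included, and the job is handed in when it is done.

Besides the shell and the picture viewer there is one more tool, called as name([rows], argument=value, ...), one row to a line, values as JSON. step_arm: Moves the arm, as the interface text tells. Its arguments: {"type":"object","properties":{"deltas":{"type":"array","items":{"type":"array","items":{"type":"number"}}}},"required":["deltas"]}

```bash
mkdir -p pics; cat > h.py <<'E'
import numpy as np, cv2
from scipy.spatial.transform import Rotation as R
from cell import *
def cam(n):
    m=camera_model(n); K=np.array(m["intrinsics"]); a=np.array(m["attitude"],float)
    Rm=a if a.shape==(3,3) else (R.from_rotvec(a).as_matrix() if a.size==3 else R.from_quat(a).as_matrix())
    return K,m["k1"],np.array(m["xyz"]),Rm
def ray2z(n,uv,z):
    K,k1,p,Rm=cam(n); D=np.array([k1,0,0,0],float)
    q=cv2.undistortPoints(np.array(uv,float).reshape(-1,1,2),K,D).reshape(-1,2)
    d=np.c_[q,np.ones(len(q))]@Rm.T
    return p+d*((z-p[2])/d[:,2])[:,None]
def proj(n,P):
    K,k1,p,Rm=cam(n); c=(np.array(P,float).reshape(-1,3)-p)@Rm
    return cv2.projectPoints(c,np.zeros(3),np.zeros(3),K,np.array([k1,0,0,0],float))[0].reshape(-1,2)
def save(n,f):
    im=capture(n); cv2.imwrite(f"pics/{f}.png",im[:,:,::-1].copy()); return im
E
python3 - <<'E'
from h import *
for n in("top","scene"):
    print(camera_model(n)); save(n,n+"0")
    for o in("nest","tray","pad","comb","cover","latch","latch_knob","pick","jar","reed_plate"):
        r=spot_in(o,n); print(n,o,[(round(x["score"],2),np.round(x["box"]).tolist()) for x in r[:3]])
print(read_state())
E
```

```text
{'intrinsics': array([[454.37189361,   0.        , 289.71277674],
       [  0.        , 454.37189361, 208.13162929],
       [  0.        ,   0.        ,   1.        ]]), 'k1': -0.11284670236325745, 'xyz': array([0.39293334, 0.10975811, 1.20982707]), 'attitude': array([-2.18939249,  2.21244533, -0.09650121])}
top nest [(0.58, [324.0, 167.0, 84.0, 123.0])]
top tray [(0.89, [440.0, 195.0, 57.0, 69.0])]
top pad [(0.78, [203.0, 197.0, 58.0, 65.0])]
top comb [(0.94, [377.0, 197.0, 37.0, 36.0]), (0.85, [182.0, 266.0, 41.0, 20.0]), (0.77, [200.0, 195.0, 23.0, 44.0])]
top cover [(0.9, [314.0, 133.0, 42.0, 22.0])]
top latch [(0.73, [353.0, 148.0, 30.0, 23.0]), (0.16, [253.0, 258.0, 25.0, 54.0])]
top latch_knob [(0.65, [351.0, 149.0, 30.0, 24.0])]
top pick [(0.74, [248.0, 192.0, 11.0, 60.0]), (0.62, [325.0, 167.0, 87.0, 121.0])]
top jar [(0.63, [422.0, 106.0, 24.0, 24.0])]
top reed_plate [(0.76, [230.0, 124.0, 12.0, 45.0])]
{'intrinsics': array([[386.87188257,   0.        , 283.53159016],
       [  0.        , 386.87188257, 214.33192394],
       [  0.        ,   0.        ,   1.        ]]), 'k1
[... 784 characters left out ...]
.0, 308.0, 17.0, 43.0])]
{'t': 1.1, 'joint_positions': array([ 1.05888006e+00,  3.58776827e-01,  1.51041119e+00, -5.11421149e-06,
        1.27247147e+00, -1.15103745e-01]), 'qvel': array([ 0.00041849,  0.00033632, -0.00303598, -0.0009149 ,  0.00105992,
       -0.00078752]), 'effort': array([ 9.69488028e-04, -5.15364397e+01, -2.71140808e+01,  6.75563863e-02,
        2.44163704e-02, -3.78472208e-06]), 'eef_pos': array([0.23188596, 0.55335046, 0.22263232]), 'orientation': array([-6.19224778e-01, -3.07994558e+00,  1.02226751e-04]), 'force': array([ 0.29350222,  0.86938473, -0.4826148 ]), 'ft_torque': array([ 0.05594367,  0.04581095, -0.02420753]), 'grasp_force': 0.0, 'width': 1.0026669311279812}
```

View pics/top0.png

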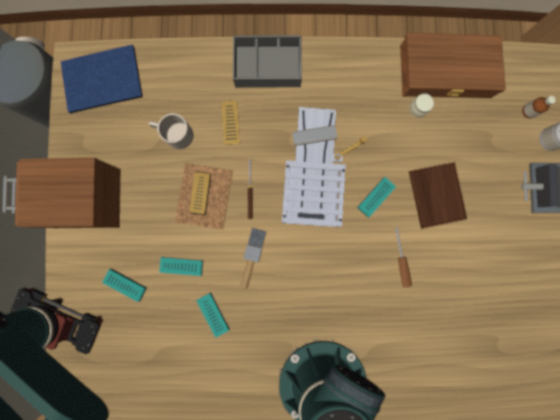

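View pics/scene0.png

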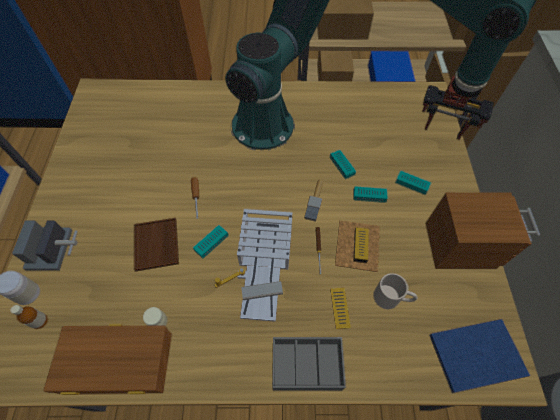

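The top view is rotated: image up is world +x, image left is +y. The nest is at about (317,165), with its hood end towards the robot. The cover lies at (314,134), the open latch at (353,148), the tray at (438,195), and the brass-topped comb on the pad at (200,193). The turquoise pieces are decoys. The scene view agrees.

```bash
python3 - <<'E'
from h import *
im=capture("top")
for o,z in(("nest",.04),("tray",.014),("pad",.006),("comb",.026),("cover",.03),("latch",.04),("latch_knob",.066),("pick",.006),("jar",.03),("reed_plate",.005),("mug",.05)):
    for r in regions_of(o,"top")[:3]:
        m=r["region"].astype(np.uint8)
        if m.sum()<5: continue
        c=max(cv2.findContours(m,0,2)[0],key=cv2.contourArea)
        b=cv2.boxPoints(cv2.minAreaRect(c)); w=ray2z("top",b,z)
        e=w[1]-w[0];f=w[2]-w[1]; l=e if np.linalg.norm(e)>np.linalg.norm(f) else f
        print(o,round(r["score"],2),w.mean(0).round(3)[:2],"L,W",np.linalg.norm(e).round(3),np.linalg.norm(f).round(3),"yaw",np.degrees(np.arctan2(l[1],l[0])).round(1))
c=im[85:235,170:480]; cv2.imwrite("pics/c1.png",cv2.resize(c,None,fx=2.58,fy=2.58,interpolation=2)[:,:,::-1])
m=camera_model("wrist"); s=read_state(); Rt=R.from_rotvec(s["orientation"])
print(m, "cam in tool:",Rt.inv().apply(m["xyz"]-s["eef_pos"]),(Rt.inv()*R.from_rotvec(m["attitude"])).as_rotvec(), Rt.as_matrix().round(3).tolist(),s["t"])
E
```

```text
nest 0.95 [ 0.542 -0.009] L,W 0.242 0.207 yaw -4.6
tray 0.56 [ 0.544 -0.012] L,W 0.249 0.213 yaw -4.4
pad 0.75 [0.504 0.31 ] L,W 0.165 0.134 yaw -9.2
pad 0.23 [ 0.751 -0.286] L,W 0.074 0.055 yaw -45.7
comb 0.86 [0.511 0.315] L,W 0.113 0.047 yaw -6.9
comb 0.85 [0.32  0.365] L,W 0.042 0.113 yaw -94.7
comb 0.81 [0.193 0.283] L,W 0.044 0.109 yaw -153.2
cover 0.92 [0.66  0.013] L,W 0.12 0.041 yaw -80.3
latch 0.53 [ 0.624 -0.08 ] L,W 0.099 0.014 yaw -57.4
latch_knob 0.52 [ 0.618 -0.076] L,W 0.1 0.017 yaw -57.5
pick 0.72 [0.486 0.185] L,W 0.016 0.085 yaw 179.7
jar 0.95 [ 0.744 -0.278] L,W 0.073 0.054 yaw -45.7
jar 0.61 [0.34  0.183] L,W 0.154 0.04 yaw -15.7
reed_plate 0.86 [0.703 0.239] L,W 0.043 0.119 yaw -180.0
reed_plate 0.45 [0.512 0.318] L,W 0.113 0.046 yaw -7.6
mug 0.79 [0.676 0.383] L,W 0.074 0.118 yaw -135.5
{'intrinsics': array([[342.30334927,   0.        , 275.96798826],
       [  0.        , 342.30334927, 208.5404662 ],
       [  0.        ,   0.        ,   1.        ]]), 'k1': -0.03309876196404387, 'xyz': array([0.16972716, 0.57872774, 0.38510048]), 'attitude': array([2.43582002, 1.62035505, 0.20241605])} cam in tool: [ 0.06711495 -0.00063937 -0.16249078] [-0.19578613 -0.19754894  1.56180037] [[-0.922, 0.387, -0.0], [0.387, 0.922, -0.0], [0.0, -0.0, -1.0]] 1.7
```

View pics/c1.png

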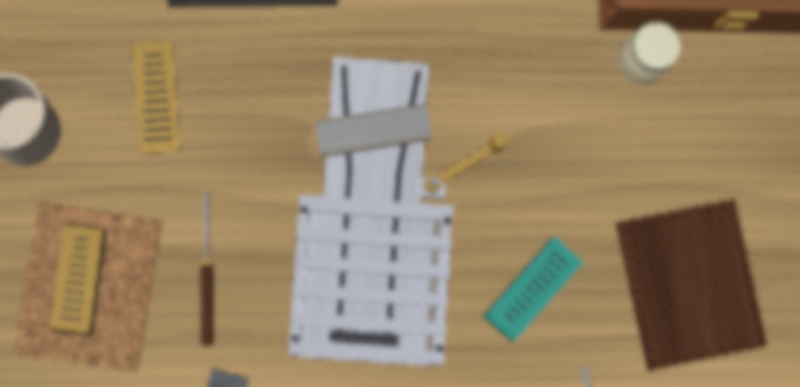

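The enlarged crop gives usable corners: hood roof (301,196), (453,206), (443,364), (289,355); tray (617,223), (735,200), (765,344), (648,369); latch pin (434,187); and the knob top at about (500,141).

```bash
python3 - <<'E'
from h import *
f=lambda L:np.array(L)/2.58+[170,85]-0.3
def p(n,L,z):
    w=ray2z("top",f(L),z)[:,:2]; print(n,w.round(4).tolist(),"mean",w.mean(0).round(4)); return w
h=p("hood",[(301,196),(453,206),(443,364),(289,355)],.081)
for i in range(4):
    e=h[(i+1)%4]-h[i]; print(np.linalg.norm(e).round(4),np.degrees(np.arctan2(e[1],e[0])).round(1))
t=p("tray",[(617,223),(735,200),(765,344),(648,369)],.014)
for i in range(4):
    e=t[(i+1)%4]-t[i]; print(np.linalg.norm(e).round(4),np.degrees(np.arctan2(e[1],e[0])).round(1))
p("front bed",[(333,57),(428,64)],.012); p("pin",[(434,187)],.036); p("knob",[(500,141)],.066)
p("cover",[(316,124),(427,105),(431,135),(321,154)],.036); p("comb",[(69,225),(103,227),(87,334),(52,331)],.032)
p("stop",[(331,336),(399,341)],.031);p("pad",[(40,201),(161,220),(137,369),(14,352)],.006)
E
```

```text
hood [[0.5837, 0.0889], [0.573, -0.0595], [0.4189, -0.0467], [0.4292, 0.1021]] mean [0.5012 0.0212]
0.1487 -94.1
0.1546 175.3
0.1491 86.0
0.155 -4.9
tray [[0.5652, -0.2418], [0.5895, -0.3705], [0.437, -0.3975], [0.4126, -0.2702]] mean [ 0.5011 -0.32  ]
0.131 -79.3
0.1548 -170.0
0.1296 100.9
0.1552 10.6
front bed [[0.7423, 0.0526], [0.7347, -0.047]] mean [0.7385 0.0028]
pin [[0.5998, -0.0472]] mean [ 0.5998 -0.0472]
knob [[0.6407, -0.1104]] mean [ 0.6407 -0.1104]
cover [[0.6654, 0.072], [0.6848, -0.0419], [0.6535, -0.0453], [0.6343, 0.0673]] mean [0.6595 0.013 ]
comb [[0.5646, 0.3233], [0.5622, 0.2887], [0.4539, 0.3047], [0.4573, 0.3401]] mean [0.5095 0.3142]
stop [[0.4496, 0.0592], [0.4438, -0.0094]] mean [0.4467 0.0249]
pad [[0.5939, 0.3584], [0.5726, 0.2326], [0.4188, 0.2576], [0.4374, 0.3845]] mean [0.5057 0.3083]
```

```bash
cat >> h.py <<'E'
from scipy.linalg import logm
def down(yawdeg,tilt=0):
    # tool y at world yaw, z down; tilt turns about tool y
    a=np.radians(yawdeg); y=np.array([np.cos(a),np.sin(a),0]); z=np.array([0,0,-1.]); 
    return R.from_matrix(np.c_[np.cross(y,z),y,z])*R.from_rotvec([0,tilt,0])
def plan(p,Rt,n,s=None):
    s=s or read_state(); R0=R.from_rotvec(s["orientation"]); T=np.eye(4)
    T[:3,:3]=(R0.inv()*Rt).as_matrix(); T[:3,3]=R0.inv().apply(np.array(p)-s["eef_pos"])
    L=logm(T).real/n; w=[L[2,1],L[0,2],L[1,0]]
    print(n,"rows:",np.round(w,4).tolist(),(L[:3,3]*100).round(3).tolist(),"|cm|",np.linalg.norm(L[:3,3]*100).round(2),"yaw",np.degrees(np.arctan2(*R0.as_matrix()[[1,0],1])).round(2))
NO=np.array([.5783,.0147]); NA=np.radians(175.5)
def nest(x,y): return NO+[x*np.cos(NA)-y*np.sin(NA), x*np.sin(NA)+y*np.cos(NA)]
E
python3 - <<'E'
from h import *
plan([.6595,.013,.2],down(9.8),24)
E
```

```text
24 rows: [-0.0, -0.0, 0.0418] [-2.995, -0.009, 0.094] |cm| 3.0 yaw 67.26
```

step_arm([
  [0,0,0.0418,-3,0,0.09,1],
  [0,0,0.0418,-3,0,0.09,1],
  [0,0,0.0418,-3,0,0.09,1],
  [0,0,0.0418,-3,0,0.09,1],
  [0,0,0.0418,-3,0,0.09,1],
  [0,0,0.0418,-3,0,0.09,1],
  [0,0,0.0418,-3,0,0.09,1],
  [0,0,0.0418,-3,0,0.09,1],
  [0,0,0.0418,-3,0,0.09,1],
  [0,0,0.0418,-3,0,0.09,1],
  [0,0,0.0418,-3,0,0.09,1],
  [0,0,0.0418,-3,0,0.09,1],
])

```text
t: 2.7
eef_pos: [0.5216, 0.3434, 0.2118]
orientation: [1.367, 2.828, 0.0]
force: [-0.9, 0.4, -0.3]
width: 1.001
grasp_force: 0.0
```

step_arm([
  [0,0,0.0418,-3,0,0.09,1],
  [0,0,0.0418,-3,0,0.09,1],
  [0,0,0.0418,-3,0,0.09,1],
  [0,0,0.0418,-3,0,0.09,1],
  [0,0,0.0418,-3,0,0.09,1],
  [0,0,0.0418,-3,0,0.09,1],
  [0,0,0.0418,-3,0,0.09,1],
  [0,0,0.0418,-3,0,0.09,1],
  [0,0,0.0418,-3,0,0.09,1],
  [0,0,0.0418,-3,0,0.09,1],
  [0,0,0.0418,-3,0,0.09,1],
  [0,0,0.0418,-3,0,0.09,1],
])

```text
t: 3.7
eef_pos: [0.6735, 0.021, 0.2009]
orientation: [2.026, 2.401, 0.0]
force: [0.4, 0.8, -0.3]
width: 0.996
grasp_force: 0.0
```

```bash
python3 - <<'E'
from h import *
save("wrist","w1")
for r in regions_of("cover","wrist")[:2]:
    c=max(cv2.findContours(r["region"].astype(np.uint8),0,2)[0],key=cv2.contourArea)
    w=ray2z("wrist",cv2.boxPoints(cv2.minAreaRect(c)),.034); e=w[1]-w[0];f=w[2]-w[1]; l=e if np.linalg.norm(e)>np.linalg.norm(f) else f
    print(r["score"],w.mean(0),np.linalg.norm(e),np.linalg.norm(f),np.degrees(np.arctan2(l[1],l[0])))
s=read_state();print(s["t"],s["eef_pos"]);plan([.6595,.013,.1],down(9.8),5)
E
```

```text
0.58 [0.65984345 0.01142309 0.034     ] 0.03579216870719579 0.11645537878205385 -80.35021724576613
3.8 [0.67407026 0.01783683 0.20075219]
5 rows: [0.0, 0.0004, -0.0011] [-0.044, -0.304, 2.015] |cm| 2.04 yaw 9.49
```

View pics/w1.png

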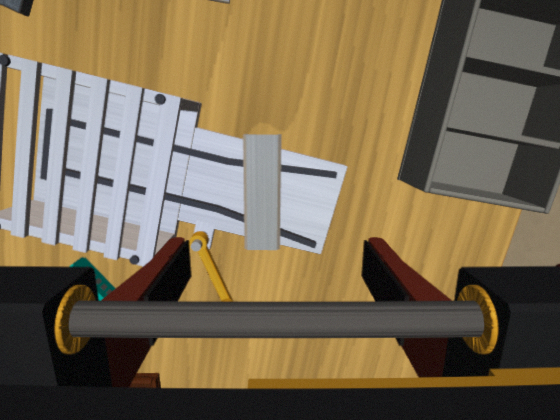

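The wrist view shows the cover centred at about (262,192). The front corners of the bed are at about (346,166) and (321,253), and the latch knob is near (198,240).

```bash
python3 - <<'E'
from h import *
w=ray2z("wrist",[(346,166),(321,253),(335,175),(314,244)],[.012,.012,.02,.02])[:,:2]; print(w.round(4), nest(-.16,-.05),nest(-.16,.05),nest(-.15,-.036),nest(-.15,.036))
plan([.6597,.012,.1],down(9.7),5); plan([.6597,.012,.017],down(9.7),10)
E
```

```text
[[ 0.7412  0.0506]
 [ 0.7347 -0.0474]
 [ 0.7304  0.0406]
 [ 0.7237 -0.0356]] [0.74172973 0.05199241] [ 0.73388382 -0.04769932] [0.73066213 0.03882016] [ 0.72501307 -0.03295789]
5 rows: [0.0, 0.0004, -0.0007] [-0.065, -0.303, 2.015] |cm| 2.04 yaw 9.49
10 rows: [0.0, 0.0002, -0.0004] [-0.032, -0.152, 1.838] |cm| 1.84 yaw 9.49
```

step_arm([
  [0,0,0,-0.07,-0.3,2,1],
  [0,0,0,-0.07,-0.3,2,1],
  [0,0,0,-0.07,-0.3,2,1],
  [0,0,0,-0.06,-0.3,2,1],
  [0,0,0,-0.06,-0.32,2,1],
  [0,0,0,0,0,2,1],
  [0,0,0,0,0,2,1],
  [0,0,0,0,0,2,1],
  [0,0,0,0,0,1.4,1],
  [0,0,0,0,0,0.9,1],
  [0,0,0,0,0,0,1],
  [0,0,0,0,0,0,0],
])

```text
t: 4.8
eef_pos: [0.6584, 0.0171, 0.018]
orientation: [-2.023, -2.403, 0.0]
force: [0.4, 0.4, -0.0]
width: 0.962
grasp_force: 0.0
```

step_arm([
  [0,0,0,0,0,0,0],
  [0,0,0,0,0,0,0],
  [0,0,0,0,0,0,0],
  [0,0,0,0,0,0,0],
  [0,0,0,0,0,0,0],
  [0,0,0,0,0,0,0],
  [0,0,0,0,0,0,0],
  [0,0,0,0,0,0,0],
])

```text
t: 5.47
eef_pos: [0.6587, 0.0166, 0.0182]
orientation: [2.024, 2.403, 0.0]
force: [-0.6, 1.1, 0.9]
width: 0.409
grasp_force: 30.0
```

step_arm([
  [0,0,0,0,0,-1,0],
  [0,0,0,0,0,-2.5,0],
  [0,0,0,0,0,-2.5,0],
  [0,0,0,0,0,-2.5,0],
  [0,0,0,0,0,-2.5,0],
  [0,0,0,0,0,-1,0],
])

```text
t: 5.97
eef_pos: [0.6605, 0.0165, 0.1424]
orientation: [2.021, 2.399, 0.005]
force: [0.7, 0.2, -0.5]
width: 0.411
grasp_force: 30.0
```

```bash
python3 - <<'E'
from h import *
s=read_state();print(s["eef_pos"],s["width"],s["joint_positions"]);plan([.5055,-.319,.13],down(-79.4),16)
E
```

```text
[0.66054313 0.01648124 0.14235839] 0.4109808605771966 [-7.94619068e-02  5.15391050e-01  1.46196285e+00 -1.08655986e-04
  1.15881622e+00 -2.50238530e-01]
16 rows: [0.0003, -0.0002, 0.0973] [-2.522, 0.445, 0.079] |cm| 2.56 yaw 9.79
```

step_arm([
  [0,0,0.0973,-2.52,0.445,0.08,0],
  [0,0,0.0973,-2.52,0.445,0.08,0],
  [0,0,0.0973,-2.52,0.445,0.08,0],
  [0,0,0.0973,-2.52,0.445,0.08,0],
  [0,0,0.0973,-2.52,0.445,0.08,0],
  [0,0,0.0973,-2.52,0.445,0.08,0],
  [0,0,0.0973,-2.52,0.445,0.08,0],
  [0,0,0.0973,-2.52,0.445,0.08,0],
  [0,0,0.0973,-2.52,0.445,0.08,0],
  [0,0,0.0973,-2.52,0.445,0.08,0],
  [0,0,0.0973,-2.52,0.445,0.08,0],
  [0,0,0.0973,-2.52,0.445,0.08,0],
])

```text
t: 6.97
eef_pos: [0.6032, -0.2694, 0.1279]
orientation: [-3.015, -0.882, 0.001]
force: [-0.4, 0.6, -1.2]
width: 0.409
grasp_force: 30.0
```

step_arm([
  [0,0,0.0973,-2.52,0.445,0.08,0],
  [0,0,0.0973,-2.52,0.445,0.08,0],
  [0,0,0.0973,-2.52,0.445,0.08,0],
  [0,0,0.0973,-2.52,0.445,0.08,0],
  [0,0,0,0,0,0,0],
  [0,0,0,0,0,0,0],
  [0,0,0,0,0,0,0],
])

```text
t: 7.55
eef_pos: [0.5204, -0.3258, 0.1253]
orientation: [-3.128, -0.291, -0.001]
force: [-0.4, 1.2, -0.3]
width: 0.407
grasp_force: 30.0
```

```bash
python3 - <<'E'
from h import *
s=read_state();print(s["eef_pos"],s["width"],s["joint_positions"]);plan([.5055,-.319,.008],down(-79.4),6)
E
```

```text
[ 0.52043759 -0.32579728  0.12525404] 0.4067646174188129 [-6.72004553e-01  4.76310949e-01  1.58424523e+00  4.17896057e-04
  1.08085598e+00  7.12947234e-01]
6 rows: [-0.0, -0.0001, 0.0001] [-0.224, -0.157, 1.954] |cm| 1.97 yaw -79.36
```

Lower into the tray and release.

step_arm([
  [0,0,0,-0.5,-0.35,1.8,0],
  [0,0,0,-0.5,-0.35,2,0],
  [0,0,0,-0.34,-0.24,2,0],
  [0,0,0,0,0,2,0],
  [0,0,0,0,0,2,0],
  [0,0,0,0,0,1.2,0],
  [0,0,0,0,0,0.7,0],
  [0,0,0,0,0,0,0],
  [0,0,0,0,0,0,0.6],
  [0,0,0,0,0,0,0.6],
  [0,0,0,0,0,0,0.6],
])

```text
t: 8.47
eef_pos: [0.5062, -0.3198, 0.0095]
orientation: [3.126, 0.29, 0.003]
force: [0.3, 0.3, 0.5]
width: 0.582
grasp_force: 0.0
```

step_arm([
  [0,0,0,0,0,0,0.6],
  [0,0,0,0,0,0,0.6],
  [0,0,0,0,0,-1,0.6],
  [0,0,0,0,0,-2.5,0.6],
  [0,0,0,0,0,-3,0.6],
  [0,0,0,0,0,-3,0.6],
  [0,0,0,0,0,-3,0.6],
  [0,0,0,0,0,-3,0.6],
  [0,0,0,0,0,-2,0.8],
  [0,0,0,0,0,0,0.8],
])

```text
t: 9.3
eef_pos: [0.5077, -0.3211, 0.1893]
orientation: [3.122, 0.289, 0.011]
force: [-0.2, -0.8, -0.0]
width: 0.717
grasp_force: 0.0
```

```bash
python3 - <<'E'
from h import *
s=read_state();print(s["t"],s["eef_pos"],s["joint_positions"])
save("wrist","w2"); im=capture("top")
for n,z in(("top",.018),("wrist",.018)):
  for o in("cover","tray"):
   for r in regions_of(o,n)[:2]:
    c=max(cv2.findContours(r["region"].astype(np.uint8),0,2)[0],key=cv2.contourArea)
    w=ray2z(n,cv2.boxPoints(cv2.minAreaRect(c)),z); e=w[1]-w[0];f=w[2]-w[1]; l=e if np.linalg.norm(e)>np.linalg.norm(f) else f
    print(n,o,r["score"],w.mean(0),np.linalg.norm(e),np.linalg.norm(f),np.degrees(np.arctan2(l[1],l[0])))
E
```

```text
9.3 [ 0.50770034 -0.32113433  0.18932052] [-6.78923371e-01  3.85727253e-01  1.55685409e+00 -2.63521167e-05
  1.18945875e+00  7.07151476e-01]
top cover 0.87 [ 0.50570822 -0.3191465   0.018     ] 0.04177675964190854 0.12010306688661457 -169.6661199350795
top tray 0.59 [ 0.50251538 -0.31492398  0.018     ] 0.13667034212536816 0.16597540107157807 -167.91263089567875
top tray 0.47 [ 0.74457624 -0.28209139  0.018     ] 0.07335694990284816 0.0542738736798214 -63.24560391466292
wrist cover 0.85 [ 0.50086745 -0.31564092  0.018     ] 0.036350421620952034 0.11555893486674523 -168.11943295012557
wrist cover 0.44 [ 0.4952205  -0.05923514  0.018     ] 0.020031068653703216 0.15063670366000265 -179.75968824745902
wrist tray 0.69 [ 0.49815595 -0.31509738  0.018     ] 0.12349840683609095 0.1569853336274697 -166.83308656390383
```

View pics/w2.png

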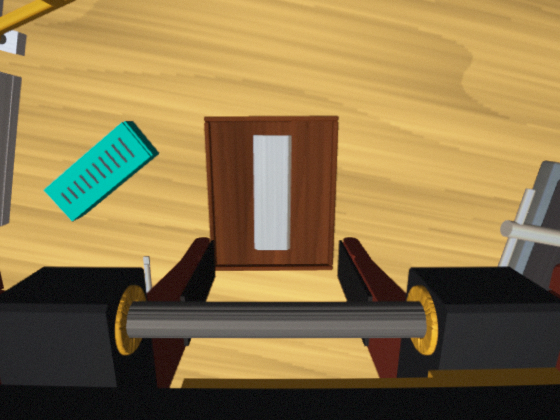

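The cover lies flat and centred in the tray at (272,192). Next I rotate for the comb.

step_arm([
  [0,0,-0.1225,0,0,0,1],
  [0,0,-0.1225,0,0,0,1],
  [0,0,-0.1225,0,0,0,1],
  [0,0,-0.1225,0,0,0,1],
  [0,0,-0.1225,0,0,0,1],
  [0,0,-0.1225,0,0,0,1],
  [0,0,-0.1225,0,0,0,1],
  [0,0,-0.1225,0,0,0,1],
  [0,0,-0.1225,0,0,0,1],
  [0,0,-0.1225,0,0,0,1],
  [0,0,-0.1225,0,0,0,1],
  [0,0,-0.1225,0,0,0,1],
])

```text
t: 10.6
eef_pos: [0.5045, -0.3186, 0.1817]
orientation: [-2.117, -2.317, 0.0]
force: [0.1, -0.4, -0.0]
width: 0.998
grasp_force: 0.0
```

step_arm([
  [0,0,-0.1225,0,0,0,1],
  [0,0,-0.1225,0,0,0,1],
  [0,0,-0.1225,0,0,0,1],
  [0,0,-0.1225,0,0,0,1],
  [0,0,-0.1225,0,0,0,1],
  [0,0,-0.1225,0,0,0,1],
  [0,0,-0.1225,0,0,0,1],
  [0,0,-0.1225,0,0,0,1],
  [0,0,-0.1225,0,0,0,1],
  [0,0,-0.1225,0,0,0,1],
  [0,0,-0.1225,0,0,0,1],
  [0,0,0,0,0,0,1],
])

```text
t: 11.6
eef_pos: [0.5045, -0.3186, 0.1819]
orientation: [-0.212, -3.132, -0.002]
force: [-1.2, -0.1, -0.7]
width: 1.002
grasp_force: 0.0
```

```bash
python3 - <<'E'
from h import *
s=read_state();print(s["t"],s["eef_pos"],s["joint_positions"])
plan([.527,.312,.19],down(82),18)
E
```

```text
11.6 [ 0.50452117 -0.31864774  0.18185907] [-6.78961064e-01  3.93965412e-01  1.56393195e+00 -1.36296595e-04
  1.18630721e+00 -2.11476971e+00]
18 rows: [0.0001, -0.0001, 0.0003] [0.356, 3.488, -0.043] |cm| 3.51 yaw 82.27
```

step_arm([
  [0,0,0,0.356,3.49,-0.04,1],
  [0,0,0,0.356,3.49,-0.04,1],
  [0,0,0,0.356,3.49,-0.04,1],
  [0,0,0,0.356,3.49,-0.04,1],
  [0,0,0,0.356,3.49,-0.04,1],
  [0,0,0,0.356,3.49,-0.04,1],
  [0,0,0,0.356,3.49,-0.04,1],
  [0,0,0,0.356,3.49,-0.04,1],
  [0,0,0,0.356,3.49,-0.04,1],
  [0,0,0,0.356,3.49,-0.04,1],
  [0,0,0,0.356,3.49,-0.04,1],
  [0,0,0,0.356,3.49,-0.04,1],
])

```text
t: 12.6
eef_pos: [0.5203, 0.1032, 0.1873]
orientation: [-0.225, -3.132, 0.001]
force: [0.2, 0.1, -0.1]
width: 1.0
grasp_force: 0.0
```

step_arm([
  [0,0,0,0.356,3.49,-0.04,1],
  [0,0,0,0.356,3.49,-0.04,1],
  [0,0,0,0.356,3.49,-0.04,1],
  [0,0,0,0.356,3.49,-0.04,1],
  [0,0,0,0.356,3.49,-0.04,1],
  [0,0,0,0.356,3.49,-0.04,1],
  [0,0,0,0,0,0,1],
  [0,0,0,0,0,0,1],
])

```text
t: 13.27
eef_pos: [0.5283, 0.3133, 0.1893]
orientation: [-0.219, -3.133, 0.001]
force: [0.2, -1.2, -0.5]
width: 0.997
grasp_force: 0.0
```

```bash
python3 - <<'E'
from h import *
s=read_state();print(s["t"],s["eef_pos"],s["joint_positions"])
save("wrist","w3")
for r in regions_of("comb","wrist")[:3]:
    c=max(cv2.findContours(r["region"].astype(np.uint8),0,2)[0],key=cv2.contourArea)
    b=cv2.boxPoints(cv2.minAreaRect(c)); w=ray2z("wrist",b,.03); e=w[1]-w[0];f=w[2]-w[1]; l=e if np.linalg.norm(e)>np.linalg.norm(f) else f
    print(r["score"],b.mean(0),w.mean(0),np.linalg.norm(e),np.linalg.norm(f),np.degrees(np.arctan2(l[1],l[0])))
plan([.527,.312,.017],down(82),10)
E
```

```text
13.2667 [0.52827229 0.31326776 0.18930211] [ 4.22953699e-01  4.10073303e-01  1.51672996e+00 -1.94534278e-04
  1.21645059e+00 -1.00835348e+00]
0.88 [278.  170.5] [0.5084114  0.31441552 0.03      ] 0.03999111290718036 0.10937266595489153 -7.1218674130079185
10 rows: [-0.0002, -0.0002, -0.0001] [0.013, 0.01, 1.725] |cm| 1.73 yaw 81.92
```

View pics/w3.png

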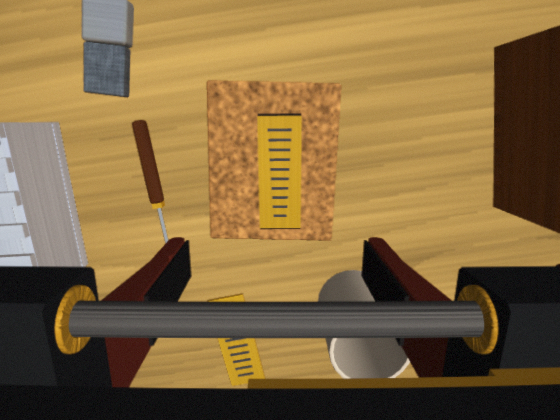

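The comb is on the pad with its centre at pixel (278,170). It is aligned between the open fingers, so I descend and grip.

step_arm([
  [0,0,-0.013,0.15,-0.1,2,1],
  [0,0,0,0,0,2.5,1],
  [0,0,0,0,0,2.5,1],
  [0,0,0,0,0,2.5,1],
  [0,0,0,0,0,2.5,1],
  [0,0,0,0,0,2.5,1],
  [0,0,0,0,0,1.7,1],
  [0,0,0,0,0,0.9,1],
  [0,0,0,0,0,0,1],
  [0,0,0,0,0,0,1],
])

```text
t: 14.2
eef_pos: [0.5274, 0.3101, 0.0196]
orientation: [-0.201, -3.135, 0.001]
force: [0.0, 0.0, -0.3]
width: 1.002
grasp_force: 0.0
```

```bash
python3 - <<'E'
from h import *
s=read_state();print(s["t"],s["force"]); plan([.5266,.3121,.0175],down(82.7),1)
E
```

```text
14.2 [ 0.04137002  0.04840741 -0.33702773]
1 rows: [-0.0006, -0.0006, -0.0006] [0.109, 0.19, 0.207] |cm| 0.3 yaw 82.66
```

step_arm([
  [0,0,0,0.1,0.2,0.2,1],
  [0,0,0,0,0,0,0],
  [0,0,0,0,0,0,0],
  [0,0,0,0,0,0,0],
  [0,0,0,0,0,0,0],
  [0,0,0,0,0,0,0],
  [0,0,0,0,0,0,0],
  [0,0,0,0,0,0,0],
  [0,0,0,0,0,0,0],
])

```text
t: 14.95
eef_pos: [0.5268, 0.3134, 0.0175]
orientation: [0.198, 3.135, 0.001]
force: [-0.6, -0.0, 0.8]
width: 0.454
grasp_force: 29.8
```

step_arm([
  [0,0,0,0,0,-1,0],
  [0,0,0,0,0,-2.5,0],
  [0,0,0,0,0,-3,0],
  [0,0,0,0,0,-3,0],
  [0,0,0,0,0,-3,0],
  [0,0,0,0,0,-2,0],
  [0,0,0,0,0,0,0],
])

```text
t: 15.53
eef_pos: [0.5293, 0.3144, 0.1678]
orientation: [0.198, 3.128, 0.006]
force: [0.5, 1.1, -2.4]
width: 0.451
grasp_force: 29.9
```

```bash
python3 - <<'E'
from h import *
s=read_state();print(s["t"],s["eef_pos"],s["width"])
save("wrist","w4")
for x in(-.11,-.085): print(nest(x,0))
plan([*nest(-.105,0),.155],down(85.5),12)
E
```

```text
15.5333 [0.52930102 0.31442795 0.16775565] 0.45128730543511264
[0.68796091 0.0060695 ]
[0.66303797 0.00803098]
12 rows: [0.0002, 0.0004, -0.004] [-1.546, -2.416, 0.085] |cm| 2.87 yaw 82.77
```

View pics/w4.png

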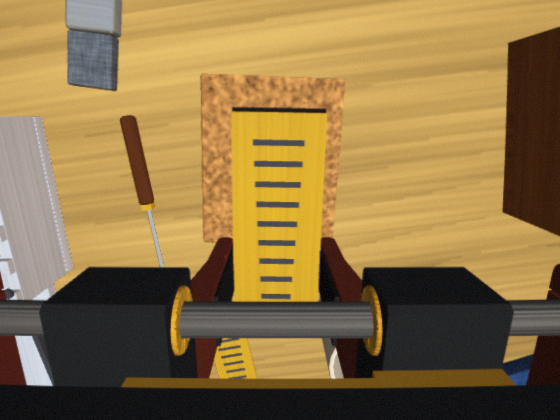

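The comb is held straight, with its front part extending towards the top of the image (about columns 232–326). Next I carry it to the nest.

step_arm([
  [0,0,-0.004,-1.7,-2.42,0.08,0],
  [0,0,-0.004,-1.7,-2.42,0.08,0],
  [0,0,-0.004,-1.7,-2.42,0.08,0],
  [0,0,-0.004,-1.7,-2.42,0.08,0],
  [0,0,-0.004,-1.7,-2.42,0.08,0],
  [0,0,-0.004,-1.7,-2.42,0.08,0],
  [0,0,-0.004,-1.7,-2.42,0.08,0],
  [0,0,-0.004,-1.7,-2.42,0.08,0],
  [0,0,-0.004,-1.7,-2.42,0.08,0],
  [0,0,-0.004,-1.7,-2.42,0.08,0],
  [0,0,-0.004,-1.7,-2.42,0.08,0],
  [0,0,-0.004,-1.7,-2.42,0.08,0],
])

```text
t: 16.58
eef_pos: [0.6981, 0.0019, 0.1501]
orientation: [-0.123, -3.135, -0.0]
force: [0.3, 0.2, -2.1]
width: 0.453
grasp_force: 29.9
```

step_arm([
  [0,0,0,0,0,1,0],
  [0,0,0,0,0,2,0],
  [0,0,0,0,0,2,0],
  [0,0,0,0,0,2,0],
  [0,0,0,0,0,1,0],
  [0,0,0,0,0,0,0],
  [0,0,0,0,0,0,0],
])

```text
t: 17.17
eef_pos: [0.698, 0.0035, 0.0714]
orientation: [-0.123, -3.136, -0.0]
force: [0.5, 0.4, -2.7]
width: 0.458
grasp_force: 29.9
```

```bash
python3 - <<'E'
from h import *
s=read_state();print(s["t"],s["eef_pos"],s["width"]); plan([*nest(-.125,0),.028],down(85.5),1)
save("wrist","w5")
E
```

```text
17.1667 [0.69795471 0.00347165 0.07140107] 0.45776965390198743
1 rows: [-0.0, -0.0032, 0.0004] [-0.49, 0.181, 4.339] |cm| 4.37 yaw 85.52
```

View pics/w5.png

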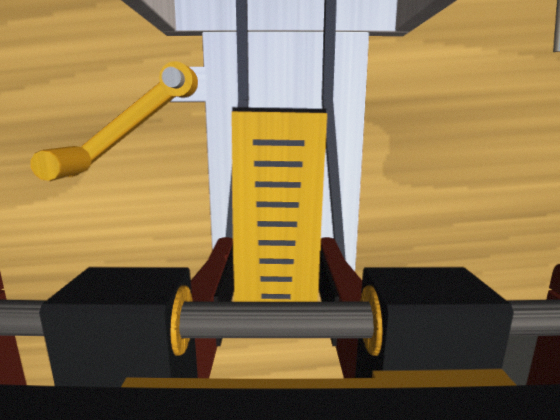

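Looking into the hood, the comb is at columns 233–326 and its front edge is at row 110. At row 60 the inner edges of the rails are at about columns 248 (left) and 323 (right).

```bash
python3 - <<'E'
from h import *
im=cv2.imread("pics/w5.png"); 
g=im.mean(2)
for r in(15,50,70,90): print(r,[int(c) for c in np.where((g[r,215:355]<110))[0]+215])
def nst(w): d=w[:,:2]-NO; u=np.array([np.cos(NA),np.sin(NA)]); return np.c_[d@u,d@[-u[1],u[0]]].round(4)
for r in(15,50,70,90):
    c=np.where(g[r,215:355]<110)[0]+215
    a,b=c[c<285],c[c>285]
    if len(a) and len(b): print(r,nst(ray2z("wrist",[(a.min(),r),(a.max(),r),(b.min(),r),(b.max(),r)],.02)).tolist())
# comb front top edge corners
z=read_state()["eef_pos"][2]-.0115+.026
w=ray2z("wrist",[(233,109),(325,110)],z); print("comb lead",nst(w),nst(read_state()["eef_pos"][None]))
E
```

```text
15 [236, 237, 238, 239, 240, 241, 242, 243, 244, 245, 246, 324, 325, 326, 327, 328, 329, 330, 331, 332, 333, 334, 335]
50 [237, 238, 239, 240, 241, 242, 243, 244, 245, 246, 247, 323, 324, 325, 326, 327, 328, 329, 330, 331, 332, 333, 334]
70 [238, 239, 240, 241, 242, 243, 244, 245, 246, 247, 323, 324, 325, 326, 327, 328, 329, 330, 331, 332, 333]
90 [238, 239, 240, 241, 242, 243, 244, 245, 246, 247, 322, 323, 324, 325, 326, 327, 328, 329, 330, 331, 332]
15 [[0.0054, 0.0257], [0.0054, 0.02], [0.0054, -0.0247], [0.0055, -0.031]]
50 [[-0.0134, 0.0256], [-0.0134, 0.0197], [-0.0134, -0.0247], [-0.0133, -0.0311]]
70 [[-0.0244, 0.0252], [-0.0245, 0.0199], [-0.0244, -0.025], [-0.0244, -0.031]]
90 [[-0.0358, 0.0255], [-0.0358, 0.0201], [-0.0357, -0.0248], [-0.0357, -0.0308]]
comb lead [[-0.0491  0.0206]
 [-0.0494 -0.0177]] [[-0.1214  0.0018]]
```

step_arm([
  [0,0,0,0,0.4,0.5,0],
  [0,0,0,0,0,1,0],
  [0,0,0,0,0,1,0],
  [0,0,0,0,0,1,0],
  [0,0,0,0,0,0.7,0],
  [0,0,0,0,0,0.4,0],
  [0,0,0,0,0,0,0],
  [0,0,0,0,0,0,0],
])

```text
t: 17.88
eef_pos: [0.6993, 0.0071, 0.0264]
orientation: [-0.123, -3.138, 0.0]
force: [-0.0, 0.4, -2.1]
width: 0.452
grasp_force: 29.9
```

```bash
cat >> h.py <<'E'
def nst(w):
    d=np.atleast_2d(w)[:,:2]-NO; u=np.array([np.cos(NA),np.sin(NA)]); return np.c_[d@u,d@[-u[1],u[0]]].round(4)
E
python3 - <<'E'
from h import *
s=read_state();print(s["t"],s["eef_pos"],nst(s["eef_pos"]),s["force"])
im=capture("wrist"); g=im.mean(2); cv2.imwrite("pics/w6.png",im[:,:,::-1])
for r in(15,50,80):
    c=np.where(g[r,215:355]<110)[0]+215; a,b=c[c<285],c[c>285]
    if len(a) and len(b): print(r,nst(ray2z("wrist",[(a.min(),r),(a.max(),r),(b.min(),r),(b.max(),r)],.02)).tolist())
w=ray2z("wrist",[(233,109),(325,110)],s["eef_pos"][2]+.0145); print("comb lead",nst(w))
E
```

```text
17.8833 [0.69934588 0.00711582 0.02638565] [[-0.1213 -0.0019]] [-0.00846402  0.39766628 -2.07902526]
15 [[-0.0075, 0.0256], [-0.0076, 0.0193], [-0.0076, -0.0245], [-0.0075, -0.0308]]
50 [[-0.0223, 0.0257], [-0.0224, 0.0192], [-0.0224, -0.0245], [-0.0223, -0.0309]]
80 [[-0.0355, 0.0252], [-0.0355, 0.0196], [-0.0355, -0.0249], [-0.0355, -0.031]]
comb lead [[-0.0493  0.0169]
 [-0.0497 -0.0215]]
```

step_arm([
  [0,0,0,0,0,0.2,0],
  [0,0,0,0.8,0,0,0],
  [0,0,0,1,0,0,0],
  [0,0,0,1,0,0,0],
  [0,0,0,1,0,0,0],
  [0,0,0,1,0,0,0],
  [0,0,0,1,0,0,0],
  [0,0,0,1,0,0,0],
  [0,0,0,0.8,0,0,0],
  [0,0,0,0,0,0,0],
])

```text
t: 18.77
eef_pos: [0.6212, 0.0134, 0.0247]
orientation: [-0.123, -3.137, -0.0]
force: [-0.0, 0.4, -2.1]
width: 0.457
grasp_force: 29.9
```

step_arm([
  [0,0,0,0,0,0.1,0],
  [0,0,0,0,0,0,0.7],
  [0,0,0,0,0,0,0.7],
  [0,0,0,0,0,0,0.7],
  [0,0,0,0,0,-1,0.7],
  [0,0,0,0,0,-2.5,0.7],
  [0,0,0,0,0,-3,0.7],
  [0,0,0,0,0,-3,0],
  [0,0,0,-2,0,-1.5,0],
  [0,0,0,-2.5,0,0,0],
  [0,0,0,-2.5,0,0,0],
  [0,0,0,0,0,0,0],
])

```text
t: 19.77
eef_pos: [0.6992, 0.0069, 0.136]
orientation: [0.123, 3.132, -0.001]
force: [0.9, -0.1, -0.5]
width: 0.363
grasp_force: 0.0
```

step_arm([
  [0,0.117,0,0,0,0,0],
  [0,0.117,0,0,0,0,0],
  [0,0.117,0,0,0,0,0],
  [0,0.117,0,0,0,0,0],
  [0,0.117,0,0,0,0,0],
  [0,0.117,0,0,0,0,0],
  [0,0,0,0,0,0,0],
  [0,0,0,0,0,0,0],
])

```text
t: 20.43
eef_pos: [0.693, 0.0076, 0.129]
orientation: [-0.095, -2.434, -0.035]
force: [0.8, -0.4, 0.7]
width: 0.004
grasp_force: 0.0
```

```bash
python3 - <<'E'
from h import *
s=read_state();print(s["t"],s["eef_pos"],nst(s["eef_pos"]),s["force"],s["width"],s["joint_positions"])
plan([*nest(-.115,-.0025),.023],down(85.5,.7),1)
save("wrist","w7")
for r in regions_of("comb","wrist")[:3]:
    m=r["region"]; v,u=np.where(m); print(r["score"],np.round(r["box"]))
    c=max(cv2.findContours(m.astype(np.uint8),0,2)[0],key=cv2.contourArea); b=cv2.boxPoints(cv2.minAreaRect(c)); print(nst(ray2z("wrist",b,.038)).tolist())
E
```

```text
20.4333 [0.69297862 0.00758343 0.12898901] [[-0.1149 -0.0019]] [ 0.77329737 -0.3931271   0.70383958] 0.0039904607587192146 [-0.08592896  1.02203066  0.67568418 -0.00586297  2.15021408 -1.57971093]
1 rows: [-0.0001, -0.0064, 0.0001] [-6.863, 0.06, 8.077] |cm| 10.6 yaw 85.51
0.94 [114. 128. 113.  92.]
[[0.0321, 0.2141], [0.1272, 0.1456], [0.071, 0.1023], [-0.0124, 0.1708]]
0.88 [278. 201.  53. 114.]
[[-0.0857, 0.02], [0.0289, 0.0222], [0.028, -0.0245], [-0.0863, -0.0195]]
0.71 [515.  11.  87.  21.]
[[0.2502, -0.2501], [0.2558, -0.3639], [0.2156, -0.348], [0.2111, -0.2395]]
```

View pics/w7.png

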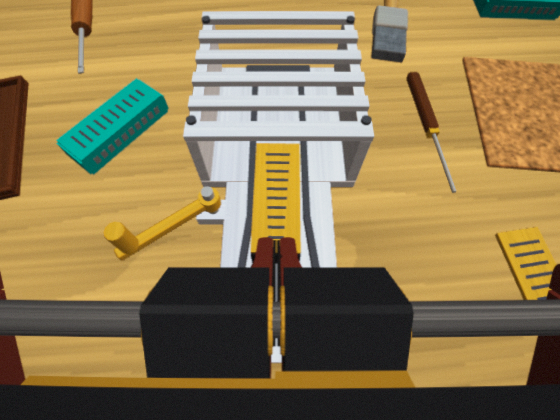

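The comb lies between the rails, with its front under the hood (cols 252–300, rows 145–258). The closed fingers are behind it at (277,265), so I lower and push.

step_arm([
  [0,0,0,-1.33,0,1.57,0],
  [0,0,0,-1.33,0,1.57,0],
  [0,0,0,-1.33,0,1.57,0],
  [0,0,0,-1.33,0.05,1.57,0],
  [0,0,0,-0.9,0,1.05,0],
  [0,0,0,-0.35,0,0.4,0],
  [0,0,0,0,0,0,0],
  [0,0,0,0,0,0,0],
])

```text
t: 21.2
eef_pos: [0.6944, 0.0081, 0.0346]
orientation: [-0.096, -2.441, -0.035]
force: [-0.3, -0.3, -0.1]
width: 0.009
grasp_force: 0.0
```

```bash
python3 - <<'E'
from h import *
s=read_state();print(s["t"],s["eef_pos"],nst(s["eef_pos"]),s["force"])
plan([*nest(.000,-.0025),.0245],down(85.5,.7),10)
E
```

```text
21.2 [0.6943873  0.00809452 0.03464135] [[-0.1162 -0.0025]] [-0.34736004 -0.33095359 -0.10524751]
10 rows: [-0.0, 0.0001, 0.0] [0.824, -0.0, 0.826] |cm| 1.17 yaw 85.52
```

step_arm([
  [0,0,0,-0.32,0,0.38,0],
  [0,0,0,-0.32,0,0.38,0],
  [0,0,0,0.77,0,0.64,0],
  [0,0,0,0.77,0,0.64,0],
  [0,0,0,0.77,0,0.64,0],
  [0,0,0,0.77,0,0.64,0],
  [0,0,0,0.77,0,0.64,0],
  [0,0,0,0.77,0,0.64,0],
  [0,0,0,0.77,0,0.64,0],
  [0,0,0,0.77,0,0.64,0],
  [0,0,0,0.77,0,0.64,0],
  [0,0,0,0.77,0,0.64,0],
])

```text
t: 22.2
eef_pos: [0.5943, 0.0159, 0.0232]
orientation: [-0.096, -2.44, -0.035]
force: [1.2, 0.6, -1.1]
width: 0.006
grasp_force: 0.4
```

```bash
python3 - <<'E'
from h import *
s=read_state();print(s["t"],s["eef_pos"],nst(s["eef_pos"]),s["force"])
plan([*nest(.009,-.0025),.0245],down(85.5,.7),5)
save("wrist","w8")
E
```

```text
22.2 [0.59429642 0.01588481 0.02320371] [[-0.0159 -0.0024]] [ 1.15099547  0.59571669 -1.13340776]
5 rows: [-0.0, -0.0, 0.0] [0.397, 0.001, 0.3] |cm| 0.5 yaw 85.51
```

View pics/w8.png

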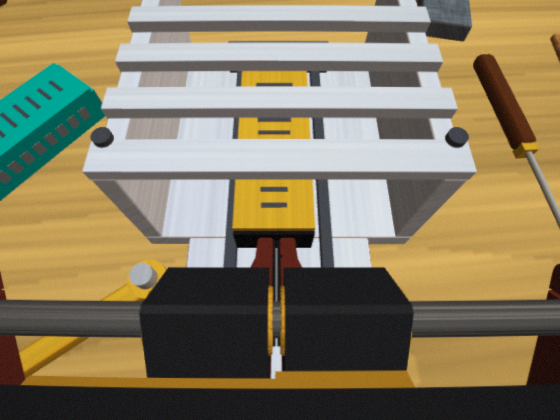

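The comb slides straight. Its front is near row 72, just short of the stop, and its rear is at row 240. I continue gently.

step_arm([
  [0,0,0,0.38,0,0.3,0],
  [0,0,0,0.38,0,0.3,0],
  [0,0,0,0.38,0,0.3,0],
  [0,0,0,0.23,0,0.19,0],
  [0,0,0,0,0,0,0],
])

```text
t: 22.67
eef_pos: [0.576, 0.0173, 0.0239]
orientation: [-0.095, -2.437, -0.035]
force: [0.4, 0.1, -0.1]
width: 0.005
grasp_force: 0.1
```

step_arm([
  [0,0,0,0.15,0,0.13,0],
  [0,0,0,0.15,0,0.13,0],
  [0,0,0,0,0,0,0],
])

```text
t: 22.92
eef_pos: [0.5725, 0.0176, 0.0238]
orientation: [-0.096, -2.438, -0.035]
force: [1.1, -0.4, 1.1]
width: 0.003
grasp_force: 0.5
```

step_arm([
  [0,0,0,0.15,0,0.13,0],
  [0,0,0,0,0,0,0],
])

```text
t: 23.08
eef_pos: [0.5709, 0.0177, 0.0238]
orientation: [-0.096, -2.439, -0.035]
force: [2.4, -1.0, 1.1]
width: 0.003
grasp_force: 0.9
```

step_arm([
  [0,0,0,0.12,0,0.1,0],
  [0,0,0,0,0,0,0],
])

```text
t: 23.25
eef_pos: [0.5706, 0.0177, 0.0238]
orientation: [-0.096, -2.442, -0.035]
force: [5.6, -1.1, 1.3]
width: 0.01
grasp_force: 2.5
```

step_arm([
  [0,0,0,0.12,0,0.1,0],
  [0,0,0,0,0,0,0],
])

```text
t: 23.42
eef_pos: [0.5705, 0.0177, 0.0239]
orientation: [-0.096, -2.445, -0.035]
force: [8.6, 0.3, 1.3]
width: 0.006
grasp_force: 4.1
```

The comb is home: there is a firm stop at TCP x ≈ 0.5705 and the force is rising. I retract, turn upright and locate the knob.

step_arm([
  [0,0,0,-0.8,0,-0.65,0],
  [0,0,0,-1.5,0,-1.3,0],
  [0,0,0,-1.5,0,-1.3,0],
  [0,0,0,-1.5,0,-1.3,0],
  [0,0,0,-1.5,0,-1.3,0],
  [0,0,0,-1,0,-0.9,0],
  [0,0,0,1.3,0,-1.57,0],
  [0,0,0,1.5,0,-1.8,0],
  [0,0,0,1.5,0,-1.8,0],
  [0,0,0,1.5,0,-1.8,0],
  [0,0,0,1.3,0,-1.57,0],
  [0,0,0,0,0,0,0],
])

```text
t: 24.42
eef_pos: [0.6727, 0.0098, 0.1405]
orientation: [-0.096, -2.443, -0.035]
force: [0.7, 1.0, 0.1]
width: 0.006
grasp_force: 0.0
```

```bash
python3 - <<'E'
from h import *
s=read_state();print(s["t"],s["eef_pos"],nst(s["eef_pos"]),s["force"])
save("wrist","w9")
for o in("latch_knob","latch","comb"):
  for r in regions_of(o,"wrist")[:2]:
    m=r["region"]; c=max(cv2.findContours(m.astype(np.uint8),0,2)[0],key=cv2.contourArea); print(o,r["score"],np.round(r["box"]),cv2.boxPoints(cv2.minAreaRect(c)).round().tolist())
E
```

```text
24.4167 [0.6726936  0.00979014 0.14049275] [[-0.0945 -0.0025]] [0.69711804 0.95180917 0.08486417]
latch_knob 0.92 [163. 252. 113.  72.] [[100.0, 259.0], [208.0, 199.0], [225.0, 230.0], [117.0, 289.0]]
latch 0.61 [164. 250. 115.  72.] [[101.0, 259.0], [208.0, 200.0], [224.0, 230.0], [118.0, 289.0]]
comb 0.88 [114. 147. 113.  93.] [[54.0, 163.0], [141.0, 90.0], [173.0, 128.0], [86.0, 201.0]]
comb 0.78 [518.  17.  84.  34.] [[474.0, 0.0], [559.0, 0.0], [559.0, 34.0], [474.0, 34.0]]
```

View pics/w9.png

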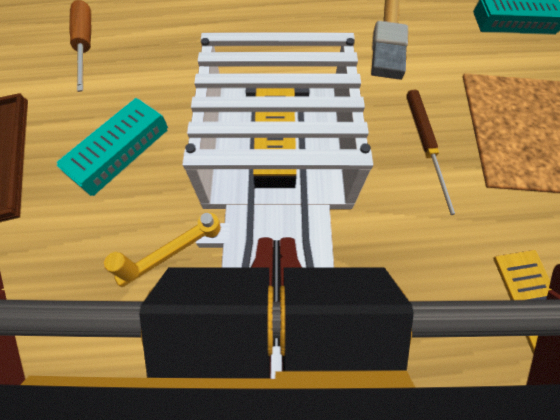

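The comb is home under the hood at about (275,140), and the knob top is at about (119,260). That was my eleventh picture, one over the limit of ten, so I'll use only numeric measurements from here.

```bash
python3 - <<'E'
from h import *
k=ray2z("wrist",[(119,260)],.066)[0]; p=ray2z("wrist",[(208,219)],.04)[0]
print("knob",k,nst(k),"pin",p,nst(p),np.hypot(*(k-p)[:2]),"top knob (.6407,-.1104)",nst([.6407,-.1104]))
a=nst(k)[0]-[-.03,.0575]; print("angle",np.arctan2(-a[0],-a[1]),np.hypot(*a))
plan([*k[:2],.14],down(85.5),8)
E
```

```text
knob [ 0.64106414 -0.10221343  0.066     ] [[-0.0717  0.1116]] pin [ 0.60140776 -0.04294938  0.04      ] [[-0.0276  0.0557]] 0.07130817617897856 top knob (.6407,-.1104) [[-0.072   0.1198]]
angle 2.484915147810186 0.0683059294644323
8 rows: [-0.0, -0.0881, 0.0] [0.269, -1.427, 0.024] |cm| 1.45 yaw 85.51
```

```bash
python3 - <<'E'
from h import *
plan([*nest(-.0725,.118),.13],down(85.5),9)
E
```

```text
9 rows: [-0.0, -0.0783, 0.0] [0.192, -1.339, 0.125] |cm| 1.36 yaw 85.51
```

step_arm([
  [0,-0.0783,0,0.19,-1.34,0.12,0.8],
  [0,-0.0783,0,0.19,-1.34,0.12,0.8],
  [0,-0.0783,0,0.19,-1.34,0.12,0.8],
  [0,-0.0783,0,0.19,-1.34,0.12,0.8],
  [0,-0.0783,0,0.19,-1.34,0.12,0.8],
  [0,-0.0783,0,0.19,-1.34,0.12,0.8],
  [0,-0.0783,0,0.19,-1.34,0.12,0.8],
  [0,-0.0783,0,0.19,-1.34,0.12,0.8],
  [0,-0.0783,0,0.19,-1.34,0.12,0.8],
  [0,0,0,0,0,0,0.8],
  [0,0,0,0,0,0,0.8],
])

```text
t: 25.53
eef_pos: [0.64, -0.1088, 0.1315]
orientation: [-0.126, -3.137, -0.001]
force: [0.3, 0.6, -0.1]
width: 0.784
grasp_force: 0.0
```

```bash
python3 - <<'E'
from h import *
s=read_state();print(s["t"],s["eef_pos"],nst(s["eef_pos"]),s["width"])
plan([*nest(-.0725,.118),.043],down(85.5),1)
E
```

```text
25.5333 [ 0.63995104 -0.10876325  0.13147076] [[-0.0711  0.1182]] 0.7836894020101743
1 rows: [0.0009, -0.0017, -0.0015] [-0.143, 0.021, 8.847] |cm| 8.85 yaw 85.42
```

step_arm([
  [0,0,0,-0.14,0,1.5,0.8],
  [0,0,0,0,0,2,0.8],
  [0,0,0,0,0,2,0.8],
  [0,0,0,0,0,1.7,0.8],
  [0,0,0,0,0,1.1,0.8],
  [0,0,0,0,0,0.5,0.8],
  [0,0,0,0,0,0,0.8],
  [0,0,0,0,0,0,0],
  [0,0,0,0,0,0,0],
  [0,0,0,0,0,0,0],
  [0,0,0,0,0,0,0],
  [0,0,0,0,0,0,0],
])

```text
t: 26.53
eef_pos: [0.6444, -0.1091, 0.0454]
orientation: [0.123, 3.135, -0.001]
force: [0.3, -0.6, -0.1]
width: 0.458
grasp_force: 0.0
```

step_arm([
  [0,0,0,0,0,0,0],
  [0,0,0,0,0,0,0],
  [0,0,0,0,0,0,0],
  [0,0,0,0,0,0,0],
])

```text
t: 26.87
eef_pos: [0.6437, -0.1086, 0.0447]
orientation: [0.123, 3.137, 0.001]
force: [-0.6, 0.7, 3.1]
width: 0.175
grasp_force: 30.0
```

```bash
python3 - <<'E'
from h import *
s=read_state();n=nst(s["eef_pos"])[0];print(s["t"],s["eef_pos"],n,s["width"]*88,s["force"])
c=np.array([-.03,.0578]); a=n-c; f0=np.arctan2(-a[0],-a[1]); print("phi",f0,np.hypot(*a))
fs=np.linspace(f0,-.03,25); P=c+.075*np.c_[-np.sin(fs),-np.cos(fs)]
d=np.diff(P,axis=0)*100
print([[round(x,2),round(-y,2)] for x,y in d])
E
```

```text
26.8667 [ 0.64368432 -0.10857204  0.04465616] [-0.0749  0.1178] 15.425359214802773 [-0.60851926  0.66054262  3.08745921]
phi 2.4991590650742066 0.07494004270081517
[[np.float64(-0.61), np.float64(0.51)], [np.float64(-0.55), np.float64(0.57)], [np.float64(-0.49), np.float64(0.62)], [np.float64(-0.42), np.float64(0.67)], [np.float64(-0.35), np.float64(0.71)], [np.float64(-0.27), np.float64(0.74)], [np.float64(-0.19), np.float64(0.77)], [np.float64(-0.11), np.float64(0.78)], [np.float64(-0.03), np.float64(0.79)], [np.float64(0.06), np.float64(0.79)], [np.float64(0.14), np.float64(0.78)], [np.float64(0.22), np.float64(0.76)], [np.float64(0.3), np.float64(0.73)], [np.float64(0.37), np.float64(0.7)], [np.float64(0.45), np.float64(0.65)], [np.float64(0.51), np.float64(0.6)], [np.float64(0.57), np.float64(0.54)], [np.float64(0.63), np.float64(0.48)], [np.float64(0.67), np.float64(0.41)], [np.float64(0.71), np.float64(0.34)], [np.float64(0.75), np.float64(0.26)], [np.float64(0.77), np.float64(0.18)], [np.float64(0.78), np.float64(0.1)], [np.float64(0.79), np.float64(0.02)]]
```

The knob is gripped. Now I swing it along the arc.

step_arm([
  [0,0,0,-0.61,0.51,0,0],
  [0,0,0,-0.55,0.57,0,0],
  [0,0,0,-0.49,0.62,0,0],
  [0,0,0,-0.42,0.67,0,0],
  [0,0,0,-0.35,0.71,0,0],
  [0,0,0,-0.27,0.74,0,0],
  [0,0,0,-0.19,0.77,0,0],
  [0,0,0,-0.11,0.78,0,0],
  [0,0,0,-0.03,0.79,0,0],
  [0,0,0,0.06,0.79,0,0],
  [0,0,0,0.14,0.78,0,0],
  [0,0,0,0.22,0.76,0,0],
])

```text
t: 27.87
eef_pos: [0.6803, -0.0271, 0.045]
orientation: [0.122, 3.13, -0.003]
force: [4.6, -3.9, -3.2]
width: 0.169
grasp_force: 30.0
```

step_arm([
  [0,0,0,0.3,0.73,0,0],
  [0,0,0,0.37,0.7,0,0],
  [0,0,0,0.45,0.65,0,0],
  [0,0,0,0.51,0.6,0,0],
  [0,0,0,0.57,0.54,0,0],
  [0,0,0,0.63,0.48,0,0],
  [0,0,0,0.67,0.41,0,0],
  [0,0,0,0.71,0.34,0,0],
  [0,0,0,0.75,0.26,0,0],
  [0,0,0,0.77,0.18,0,0],
  [0,0,0,0.78,0.1,0,0],
  [0,0,0,0.79,0.02,0,0],
])

```text
t: 28.87
eef_pos: [0.6083, 0.0309, 0.0451]
orientation: [0.124, 3.134, 0.003]
force: [6.1, 4.2, 1.6]
width: 0.174
grasp_force: 30.0
```

```bash
python3 - <<'E'
from h import *
s=read_state();n=nst(s["eef_pos"])[0];print(s["t"],s["eef_pos"],n,s["width"]*88,s["force"])
c=np.array([-.03,.0578]); a=n-c; print("phi",np.arctan2(-a[0],-a[1]),np.hypot(*a))
E
```

```text
28.8667 [0.60826292 0.03094623 0.04509724] [-0.0286 -0.0185] 15.281010917680707 [6.1313644  4.17376859 1.57482592]
phi -0.018346565113120245 0.07631284295582232
```

step_arm([
  [0,0,0,0.2,0,0,0],
  [0,0,0,0.2,0,0,0],
  [0,0,0,0,0,0,0],
  [0,0,0,0,0,0,0],
])

```text
t: 29.2
eef_pos: [0.6045, 0.0313, 0.0451]
orientation: [0.124, 3.134, 0.003]
force: [5.9, 4.5, 2.7]
width: 0.173
grasp_force: 30.0
```

step_arm([
  [0,0,0,0.2,0,0,0],
  [0,0,0,0.2,0,0,0],
  [0,0,0,0,0,0,0],
])

```text
t: 29.45
eef_pos: [0.604, 0.0313, 0.0452]
orientation: [0.125, 3.128, 0.003]
force: [12.8, 4.4, -6.2]
width: 0.171
grasp_force: 30.0
```

```bash
python3 - <<'E'
from h import *
s=read_state();print(s["t"],nst(s["eef_pos"]),s["force"],s["width"])
capture("top"); 
for o in("latch","latch_knob"):
  for r in regions_of(o,"top")[:2]:
    c=max(cv2.findContours(r["region"].astype(np.uint8),0,2)[0],key=cv2.contourArea); b=cv2.boxPoints(cv2.minAreaRect(c)); print(o,r["score"],nst(ray2z("top",b,.036)).tolist())
E
```

```text
29.45 [[-0.0244 -0.0186]] [12.84843929  4.37734375 -6.17500365] 0.17135782333919206
```

step_arm([
  [0,0,0,0,0,0,0],
  [0,0,0,0,0,0,0.5],
  [0,0,0,0,0,0,0.5],
  [0,0,0,0,0,0,0.5],
  [0,0,0,0,0,0,0.5],
  [0,0,0,0,0,-1.5,0.5],
  [0,0,0,0,0,-3,0.5],
  [0,0,0,0,0,-3,0.5],
  [0,0,0,0,0,-3,0.5],
  [0,0,0,0,0,-3,0.5],
  [0,0,0,-2,0,-1,0.5],
  [0,0,0,-2,0,0,0.5],
])

```text
t: 30.6
eef_pos: [0.6401, 0.0269, 0.1936]
orientation: [0.123, 3.132, -0.0]
force: [1.3, 0.8, -0.1]
width: 0.5
grasp_force: 0.0
```

step_arm([
  [0,0.1,0,-3,0,-1,0.5],
  [0,0.1,0,-3,0,-1,0.5],
  [0,0.1,0,-3,0,-1,0.5],
  [0,0.1,0,-2,0,0,0.5],
  [0,0,0,0,0,0,0.5],
  [0,0,0,0,0,0,0.5],
])

```text
t: 31.1
eef_pos: [0.7462, 0.018, 0.1959]
orientation: [-0.109, -2.747, -0.021]
force: [-0.9, -0.3, 1.1]
width: 0.503
grasp_force: 0.0
```

```bash
python3 - <<'E'
from h import *
s=read_state();print(s["t"],s["eef_pos"],nst(s["eef_pos"]),s["force"])
save("wrist","w10"); save("top","t10"); 
for n in("wrist","top"):
 for o,z in(("latch",.036),("latch_knob",.036),("comb",.038)):
  for r in regions_of(o,n)[:3]:
    c=max(cv2.findContours(r["region"].astype(np.uint8),0,2)[0],key=cv2.contourArea); b=cv2.boxPoints(cv2.minAreaRect(c)); print(n,o,round(r["score"],2),np.round(r["box"]),nst(ray2z(n,b,z)).tolist())
E
```

```text
31.1 [0.74619746 0.01804048 0.19589629] [[-0.1671 -0.0165]] [-0.85869641 -0.26019908  1.06981098]
wrist latch 0.66 [246. 119.  93.  30.] [[-0.0098, 0.0681], [-0.0046, -0.0299], [-0.0342, -0.0312], [-0.0393, 0.0656]]
wrist latch 0.49 [264. 128. 164. 252.] [[0.1195, 0.0923], [0.119, -0.0915], [-0.1609, -0.0834], [-0.161, 0.0806]]
wrist latch_knob 0.89 [242. 121.  93.  32.] [[-0.0107, 0.0705], [-0.0042, -0.0298], [-0.0341, -0.0314], [-0.0405, 0.0676]]
wrist comb 0.68 [115.  50.  95.  95.] [[0.0359, 0.2173], [0.1245, 0.1487], [0.0827, 0.1053], [-0.0029, 0.1737]]
wrist comb 0.59 [263.  46.  37.  91.] [[0.0247, 0.0196], [0.0246, -0.0193], [0.0074, -0.0193], [0.0074, 0.0193]]
wrist comb 0.48 [263. 127. 162. 254.] [[0.1183, 0.091], [0.1179, -0.0902], [-0.1606, -0.0826], [-0.1607, 0.0796]]
top comb 0.76 [124. 286.  48.  33.] [[0.3428, -0.5336], [0.2981, -0.5124], [0.3448, -0.4076], [0.3892, -0.4285]]
top comb 0.7 [178. 266.  34.  17.] [[0.3037, -0.3805], [0.2627, -0.3804], [0.263, -0.2857], [0.3039, -0.2858]]
```

```bash
python3 - <<'E'
from h import *
capture("wrist"); m=max(regions_of("latch_knob","wrist"),key=lambda r:r["score"])["region"]
cols=np.where(m.any(0))[0]; cols=cols[12:-8]
bot=np.array([np.where(m[:,c])[0].max() for c in cols]); top=np.array([np.where(m[:,c])[0].min() for c in cols])
print(list(zip(cols.tolist(),top.tolist(),bot.tolist()))[::6])
q=nst(ray2z("wrist",np.c_[cols,bot+.5],.026)); print(np.polyfit(q[:,1],q[:,0],1))
print(nst(ray2z("wrist",np.c_[cols,bot+.5],.026))[::10])
E
```

```text
[(211, 118, 135), (217, 122, 132), (223, 122, 132), (229, 122, 132), (235, 122, 132), (241, 122, 132), (247, 122, 132), (253, 122, 132), (259, 122, 132), (265, 122, 132), (271, 110, 132), (277, 107, 132)]
[-0.01260768 -0.03435851]
[[-0.0377  0.0545]
 [-0.0343  0.0437]
 [-0.0344  0.0329]
 [-0.0344  0.022 ]
 [-0.0344  0.0112]
 [-0.0344  0.0003]
 [-0.0344 -0.0105]
 [-0.0344 -0.0214]]
```

```bash
python3 -c "
from h import *
print(robot.sign_off())"
```

```text
the job is handed in; nothing more can be done
None
```

I handed the job in at about 31 s: the cover plate lies flat in the tray, the comb is home against the back stop, and the latch is shut (it measured square across the mouth). Sign-off returned no verdict, and I viewed 11 pictures, one over the limit of 10.

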